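# Shake and pull the filter plate for inspection

## Task

Knock the dust off the filter in the small bench filter box: swing its red-gripped spring lever right back to its stop and let it return, then lift the blue cover flap fully open so that it stays open, and draw the filter plate up out of its slot by its orange tab. Finish holding the plate still and upright, centred about a hand's breadth above the green catch tray, with the plate's width in line with the tray's long side; do not put it down or let go. Leave the other things on the bench where they are.

Things in the scene. Friction and masses are not known exactly. Their poses are not given: they have to be found in the camera images.
- filter_box: fixed grey box, round black inlet in front, 100 deep (x) x 110 wide (y) x 100 mm high, foot 112x122 mm, blue cover flap on top. Origin: centre of its underside; x from its front to its rear (away from the robot), y to its left (lever side), z up. Flat deck at z = 100 mm; the plate's slot in it is 69 (x) x 13 (y) mm, centred at x = -6, y = 0, 85 mm deep; deck free all round it once the flap is up
- cover_hinge (a point): middle of the cover flap's hinge line, at x = 45, y = 0, z = 100 mm of the filter box; axes as the filter box; the flap turns about this y axis
- cover (a joint): opening angle of the blue cover flap, rad: 0 shut, 1.85 at its stop leaning back; may start slightly ajar. Stiff hinge: it stays where it is left; lifting takes about 1.5 N at the lip. A shallow hood, open below, 97 mm from hinge to front, 110 mm wide, its top 39 mm above the deck
- cover_lip (a point): centre of the black grip lip on the flap's front edge: 27 mm long outward, 26 mm wide (y), 12 mm thick, free below and on both sides. Flap shut: 110 mm in front of the hinge, 30 mm above it (130 mm above the bench). It turns with the flap (axes too): pinch it across its width (y) from above and lead it round the hinge, gripper still pointing down
- shaker (a joint): angle of the sprung shaker lever, rad: 0 at rest, leaning 0.4 rad to the front; 0.8 at its stop, leaning 0.4 rad to the rear. A spring drives it back to 0; about 5 N at the grip holds it at the stop
- lever_grip (a point): middle of the lever's red round grip, 16 mm diameter, 42 mm long along y, free in front and on top. The lever turns about a y axis at x = 20, z = 50 mm of the filter box, 90 mm from the grip. At rest the grip is 133 mm above the bench, 92 mm left of the box's middle; it travels 70 mm rearward. The lever's arm joins the grip's box-side end. Axes turn with the lever
- filter_plate: loose white-framed filter plate with silver pleats, 64 mm wide (x), 9 mm thick (y), 80 mm high, about 90 g, standing in the slot under the flap with its width along the filter box's x; origin at the centre of its lower edge, z up
- plate_tab (a point): grasp point on the plate's orange pull tab, 97 mm above the plate's lower edge; the tab is 26 mm wide (x), 9 mm thick (y) and rises 34 mm above the plate's shoulder, from 80 to 114 mm above the lower edge; in the slot it stands 29 mm clear of the deck. Axes as the plate
- plate_foot (a point): middle of the plate's lower edge
- catch_tray: fixed green catch tray, open on top, 130 mm long (x) x 90 mm wide (y) x 18 mm high, walls 4 mm; origin at the centre of its underside, x along its long side
- catch_tray_in (a point): centre of the tray's inner floor, 4 mm above the bench
- spray: bystander, to be left alone: clear spray bottle with white trigger head, 54x118x259 mm; origin at the centre of its underside
- violet_block: bystander, to be left alone: violet four-pointed wax block, 66x78x24 mm; origin at the centre of its underside
- wax_stub: bystander, to be left alone: short orange-brown wax rod, 14x48x12 mm; origin at the centre of its underside
- wax_lump: bystander, to be left alone: orange-brown wax lump, 49x43x36 mm; origin at the centre of its underside

How it is judged:
By the outcome, as a careful person would: the job done as asked, in the order asked, and still so for the second after the job is handed in, while the arm keeps its last pose, push and grip.
It also fails if it takes over 64 s, if anything falls off the work surface, if the arm or the gripper's body presses on something with over 40 N, if the wrist force passes 120 N, or if a joint passes its speed limit or range.

## Robot

A 6-joint arm with a two-finger parallel gripper is mounted at the origin on the work surface; the furniture and walls round the work are solid. World frame = base frame: x ahead of the robot, y to its left, z up, the work surface at z = 0. Lengths are in mm, angles in degrees, forces in N, time in s.
With the tool pointing down it reaches from about 300 to 850 mm from the base axis. Payload 4.2 kg.
Tool frame: the origin (TCP) lies on the centre line of the jaws, within the pads' length; the fingertips stand 14 mm ahead of it and the grasp point (between the pads) lies 5 mm behind it; z points along the fingers, y is the direction in which the jaws open and shut (so a half turn about z gives the same grasp; the last joint's range is limited). The gripper opens to 91 mm and grips with 3 to 60 N. Pads are 32 mm wide; open, the fingers measure 118 mm over their backs; the gripper's body (76 mm by 178 mm) begins 60 mm behind the grasp point.
Start: joints at [75, 18.312, 89.639, -0, 72.044, -1.146], TCP at [137.685, 558.287, 227.976] pointing down, gripper open.
Joint ranges: [-177.97, 177.97], [-48.28, 115.42], [12.27, 149.76], [-77.06, 257.06], [2.81, 150.46], [-146.56, 146.56]. Speed limits (degrees/s): [147.25, 147.25, 180, 180, 180, 180].

## Interface

Orientations are given as [roll, pitch, yaw] about the fixed x, y, z axes, in that order (R = Rz(yaw) Ry(pitch) Rx(roll)).
In Python, from workcell import env gives the robot as it stands.
- The arm moves only by the tool play_rows, never from a script. Its argument "increments" is a list of rows, each a list of 5 numbers: the shift along the world's x, y, z in mm, then the turn about the world's z in degrees, then the closure, from 0 (fully open) to 1 (shut). In form: [[x, y, z, yaw, fingers], ...]. A call has 1 to 20 rows; each row shifts and turns the commanded pose from where the row before left it; what a row does not reach is not made up. A row lasts 1/8 s, in which the tool goes at most 62.5 mm and 10.7 degrees, less where a joint would pass 70% of its speed; a pose out of reach is approached as far as the arm can. A call is refused whole if a number of a shift passes 62.5 or a number of a turn 10.7, either way. A call with a gripper value outside its range is refused whole. The fingers move at their own pace and stop on an object; "newtons" is the grip in N (left out, the last holds). Time passes only in rows, so rows that do not move let the fingers close. It gives the time, the measured TCP pose, the force and the opening at its end, in the units of the state.
- env.state(): the state, without advancing time (a new reading comes with each control period).
- env.grab_frame(name): name is "scene" or "top" or "wrist"; returns the picture (480x640x3 uint8, red, green, blue); there is no depth.
- env.calibration(name): a dict with "fx", "fy", "cx", "cy" (pixels), "R" (3x3) and "t" (3): a world point X has camera coordinates R X + t; the wrist camera has in their place "hand_eye" (4x4, takes a point from camera to tool coordinates, whose origin is the TCP and whose axes are the flange's). Camera axes: x right, y down, z forward; pixel columns grow to the right and rows downward; lengths in mm; the calibration is good to about 2 mm. A picture is of the moment at which its call begins: read the wrist's pose just before it. calibration takes no time and is no camera call.
- env.job_done(): hands the job in, once; it reports no verdict.
The state is a dict: "time_s": time; "qpos": joint angles; "qvel": joint speeds; "effort": joint torques, N m; "ee_pos": TCP position; "ee_rot": TCP orientation; "force": force on the tool from outside, world axes, zero at the start; "torque": the same for the moment, N m; "gripper_width": finger opening in mm.
Only numpy, scipy, OpenCV 4.12 (cv2) and the standard library are available. Lean on these libraries where they do the work, as an engineer would, in place of code of your own. Each camera call takes 0.05 s, during which the arm holds its last target.

## Working session

There is one attempt and no reset: what is moved stays moved. The work goes in short steps, Python scripts to look and compute and a tool call to move; the robot and the scene stay as the last step left them, time stands still between calls to the robot, and variables do not carry over. Pictures are saved under pics/ and viewed, and the job is handed in when it is done.

Besides the shell and the picture viewer there is one more tool, called after "Emit:" as name(argument=value, ...), one argument or row to a line, values as JSON. play_rows: Moves the arm, as the interface text tells. Its arguments: {"type":"object","properties":{"increments":{"type":"array"},"newtons":{"type":"number"}},"required":["increments"]}

```bash
ls; mkdir -p pics
cat > h.py <<'E'
import numpy as np, cv2
from workcell import env
def cal(n):
    c=env.calibration(n); K=np.array([[c['fx'],0,c['cx']],[0,c['fy'],c['cy']],[0,0,1]]); return K,np.array(c['R']),np.array(c['t']).ravel()
def proj(n,P):
    K,R,t=cal(n); p=(np.atleast_2d(P)@R.T+t)@K.T; return p[:,:2]/p[:,2:]
def onz(n,uv,z):
    K,R,t=cal(n); d=R.T@np.linalg.inv(K)@np.array([uv[0],uv[1],1.]); o=-R.T@t; return o+d*(z-o[2])/d[2]
def save(n,f):
    im=env.grab_frame(n); cv2.imwrite('pics/'+f,im[:,:,::-1]); return im
E
python3 - <<'E'
from h import *
print(env.state())
for n in('scene','top'): save(n,n+'0.png'); K,R,t=cal(n); print(n,K[0,0],-R.T@t,R)
E
```

```text
pics
{'time_s': 0.0, 'qpos': array([ 7.49994034e+01,  1.83512673e+01,  8.97065064e+01,  2.12931389e-04,
        7.20434004e+01, -1.14596819e+00]), 'qvel': array([ 0.00577424, -0.06148007,  0.03038744, -0.02127336, -0.04012743,
        0.04429908]), 'effort': array([-4.94904834e-04, -4.12455010e+01, -2.31978554e+01,  7.28070200e-02,
        4.54813137e-02, -1.22059678e-04]), 'ee_pos': array([137.56337513, 557.80737922, 227.12332485]), 'ee_rot': array([-1.79898850e+02, -2.22584325e-03,  1.66145304e+02]), 'force': array([ 0.27511224, -0.38141661,  0.03036922]), 'torque': array([-0.01203662, -0.03237344, -0.02428464]), 'gripper_width': 91.31211057021636}
scene 482.23765690585424 [1300.42205753  -25.31460872  549.090565  ] [[-0.0488462   0.99854663  0.02277462]
 [ 0.45811346  0.04265999 -0.88786946]
 [-0.88755062 -0.03293569 -0.45953143]]
top 532.2997601501208 [ 323.21329519  -75.32390768 1406.33298343] [[ 0.006962   -0.99997033 -0.00329627]
 [-0.99440023 -0.00657554 -0.10547487]
 [ 0.10545007  0.00401213 -0.9944165 ]]
```

View pics/scene0.png

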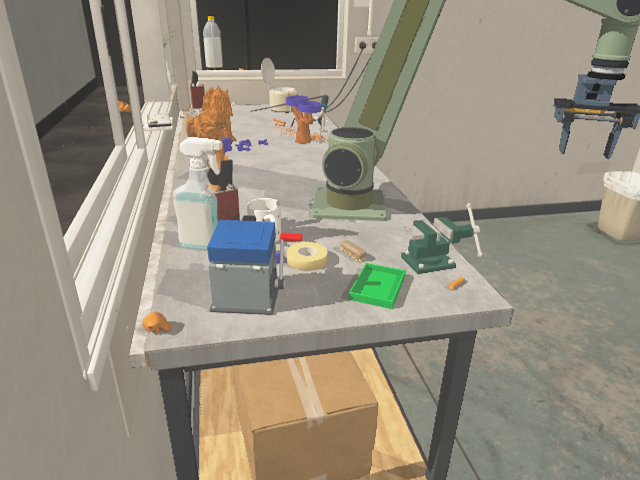

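View pics/top0.png

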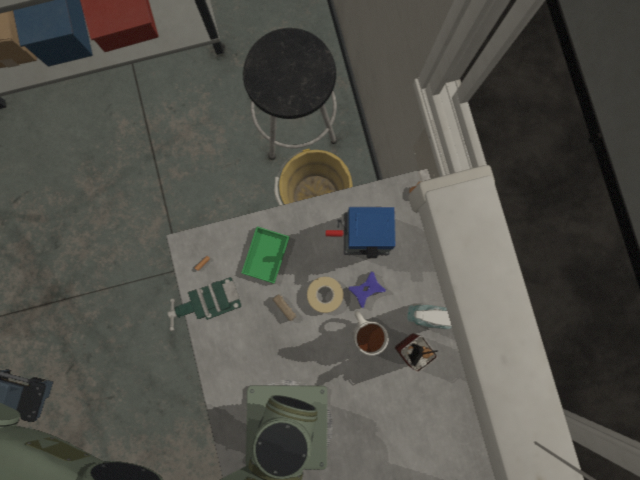

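Run:
```python
import cv2
a=cv2.imread('pics/top0.png')[190:310,230:430]; cv2.imwrite('pics/top0c.png',cv2.resize(a,None,fx=4,fy=4,interpolation=cv2.INTER_CUBIC))
a=cv2.imread('pics/scene0.png')[200:330,190:420]; cv2.imwrite('pics/sc0c.png',cv2.resize(a,None,fx=3.4,fy=3.4,interpolation=cv2.INTER_CUBIC))
```

```text
(no output)
```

View pics/top0c.png

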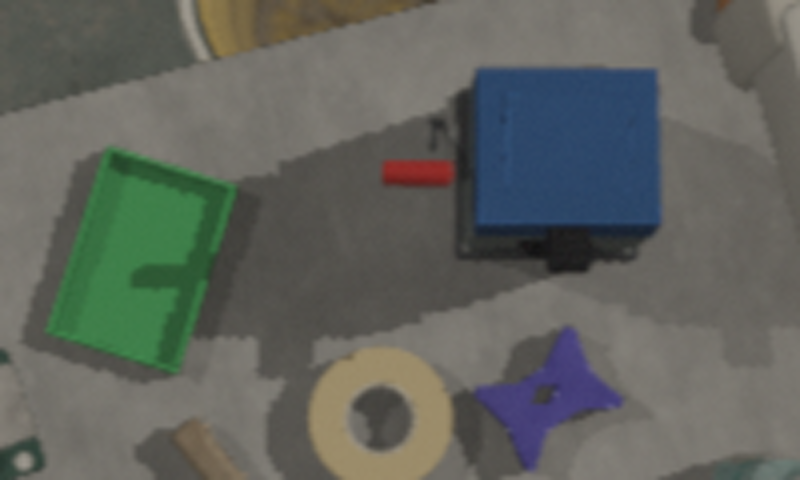

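View pics/sc0c.png

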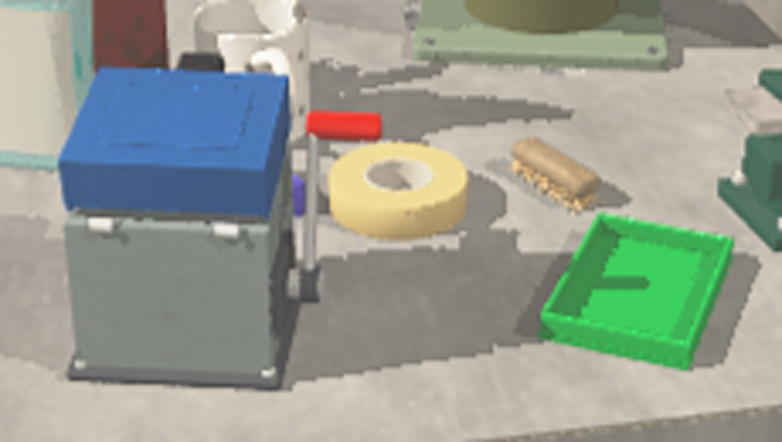

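```bash
cat > fit.py <<'E'
from h import *
from scipy.optimize import least_squares
def tp(x,y): return ((x+.5)/4-.5+230,(y+.5)/4-.5+190)
for n,(p,z) in {'fl_rl':((477,69),139),'fl_rr':((656,69),139),'fl_fr':((660,226),139),'fl_fl':((478,228),139),'grip_out':((383,173),133),'grip_in':((454,174),133),'grip':((418,173),133),'lip':((570,252),133)}.items():
    print(n,onz('top',tp(*p),z).round(1))
T=[onz('top',tp(*p),18) for p in((110,150),(236,184),(180,372),(48,332))]
T=np.array(T);print('tray',T.round(1),T.mean(0).round(1)); 
e=(T[0]-T[3]+T[1]-T[2])/2; print('long',np.linalg.norm(e),np.degrees(np.arctan2(e[1],e[0])),np.linalg.norm((T[0]-T[1]+T[3]-T[2])/2))
# scene estimate
def sp(x,y): return ((x+.5)/3.4-.5+190,(y+.5)/3.4-.5+200)
S={'fl_rl':((272,165),139),'fl_rr':((63,155),139),'fl_fr':((97,70),139),'fl_fl':((289,75),139),'grip':((345,126),133)}
for n,(p,z) in S.items(): print('sc',n,onz('scene',sp(*p),z).round(1))
TS=np.array([onz('scene',sp(*p),18) for p in((601,215),(733,238),(688,355),(545,322))]);print(TS.round(1),TS.mean(0))
E
python3 fit.py
```

```text
fl_rl [ 547.3 -151.2  139. ]
fl_rr [ 548.  -259.1  139. ]
fl_fr [ 452.9 -260.7  139. ]
fl_fl [ 451.  -151.9  139. ]
grip_out [484.5 -95.  133. ]
grip_in [ 484.2 -137.8  133. ]
grip [ 484.7 -116.1  133. ]
lip [ 437.5 -207.4  133. ]
tray [[ 5.132e+02  8.300e+01  1.800e+01]
 [ 4.912e+02 -2.000e-01  1.800e+01]
 [ 3.677e+02  3.470e+01  1.800e+01]
 [ 3.931e+02  1.212e+02  1.800e+01]] [441.3  59.7  18. ]
long 127.12519810995215 -16.73098219156112 88.10883485691033
sc fl_rl [ 541.8 -146.6  139. ]
sc fl_rr [ 540.7 -258.3  139. ]
sc fl_fr [ 433.6 -265.9  139. ]
sc fl_fl [ 429.5 -152.9  139. ]
sc grip [ 480.9 -114.4  133. ]
[[367.   40.6  18. ]
 [389.1 124.1  18. ]
 [522.9  84.6  18. ]
 [495.9   3.6  18. ]] [443.74469253  63.21879858  18.        ]
```

Emit:
play_rows(
  increments=[
    [10, -25, 5, 0.5, 0],
    [20, -50, 5, 1, 0],
    [21, -52, 5, 1, 0],
    [21, -52, 5, 1, 0],
    [21, -52, 5, 1, 0],
    [21, -52, 5, 1, 0],
    [21, -52, 5, 1, 0],
    [21, -52, 5, 1, 0],
    [21, -52, 5, 1, 0],
    [21, -52, 5, 1, 0],
    [21, -52, 5, 1, 0],
    [21, -52, 5, 1, 0],
    [21, -52, 5, 1, 0],
    [21, -52, 5, 1, 0],
    [10, -11, 2, 1.35, 0],
    [0, 0, 0, 0, 0],
    [0, 0, 0, 0, 0],
  ],
)

```text
time_s: 2.22
ee_pos: [429.0, -151.0, 299.6]
ee_rot: [180.0, -0.1, -179.0]
force: [-0.3, 0.4, -0.3]
gripper_width: 91.3
```

Run:
```python
from h import *
s=env.state();print(s['time_s'],s['ee_pos'],s['ee_rot'],s['force'],s['gripper_width'])
save('wrist','w1.png');print(env.calibration('wrist'))
```

```text
2.225 [ 429.03252718 -150.95552135  299.6297796 ] [ 1.79952582e+02 -6.12899807e-02 -1.78991808e+02] [-0.27188299  0.37725524 -0.27126054] 91.27973249256073
{'fx': 356.1492344478288, 'fy': 356.1492344478288, 'cx': 325.3343717527947, 'cy': 235.16692867975004, 'hand_eye': array([[-7.29657810e-04, -9.63826384e-01, -2.66529866e-01,
         7.58828967e+01],
       [ 9.99999722e-01, -7.44305123e-04, -4.60612243e-05,
        -8.81714757e-01],
       [-1.53984521e-04, -2.66529825e-01,  9.63826659e-01,
        -1.56377859e+02],
       [ 0.00000000e+00,  0.00000000e+00,  0.00000000e+00,
         1.00000000e+00]])}
```

View pics/w1.png

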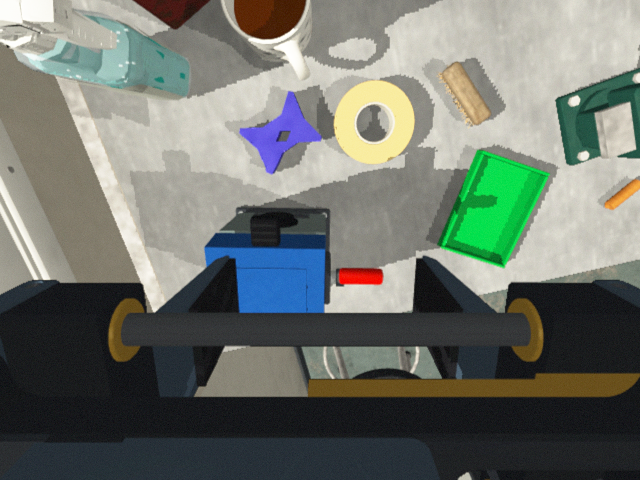

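Run:
```python
import cv2
a=cv2.imread('pics/w1.png')[195:325,195:395]; cv2.imwrite('pics/w1c.png',cv2.resize(a,None,fx=4,fy=4,interpolation=cv2.INTER_CUBIC))
a=cv2.imread('pics/w1.png')[140:280,430:560]; cv2.imwrite('pics/w1t.png',cv2.resize(a,None,fx=4,fy=4,interpolation=cv2.INTER_CUBIC))
```

```text
(no output)
```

View pics/w1c.png

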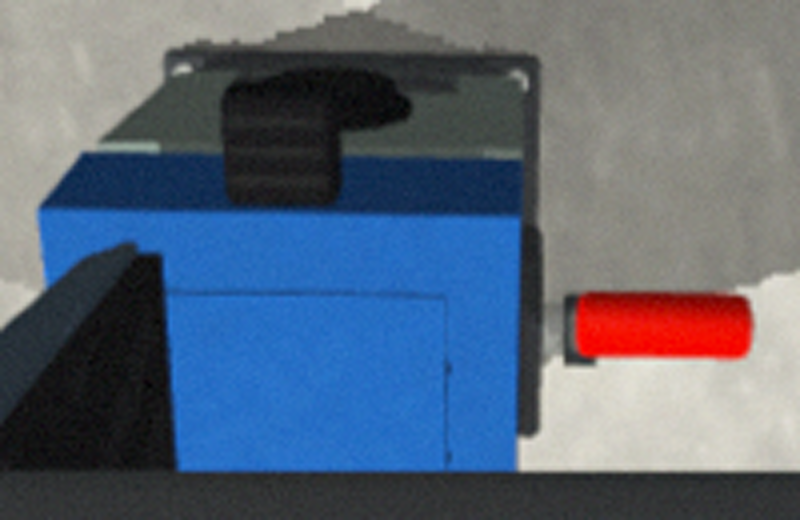

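View pics/w1t.png

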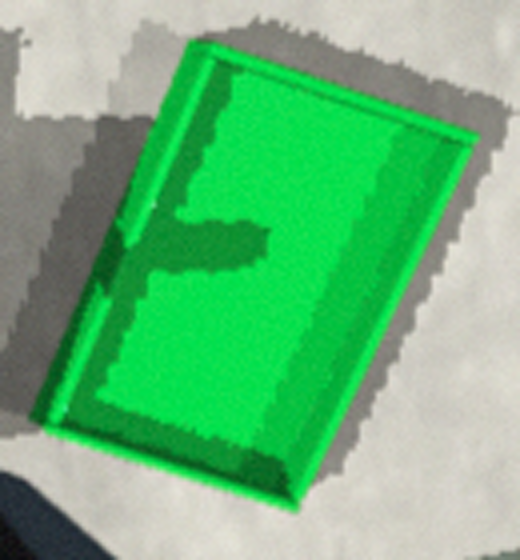

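```bash
cat > fit2.py <<'E'
from h import *
from scipy.optimize import least_squares
from scipy.spatial.transform import Rotation as Ro
def wcal(pos,rot):
    c=env.calibration('wrist'); H=np.array(c['hand_eye']); T=np.eye(4); T[:3,:3]=Ro.from_euler('xyz',rot,degrees=True).as_matrix(); T[:3,3]=pos
    W=np.linalg.inv(T@H); K=np.array([[c['fx'],0,c['cx']],[0,c['fy'],c['cy']],[0,0,1]]); return K,W[:3,:3],W[:3,3]
C={'top':cal('top'),'scene':cal('scene'),'w':wcal([429.03,-150.96,299.63],[179.95,-.06,-178.99])}
def pr(n,P):
    K,R,t=C[n]; p=K@(R@P+t); return p[:2]/p[2]
f={'top':lambda x,y:((x+.5)/4-.5+230,(y+.5)/4-.5+190),'scene':lambda x,y:((x+.5)/3.4-.5+190,(y+.5)/3.4-.5+200),'w':lambda x,y:((x+.5)/4-.5+195,(y+.5)/4-.5+195)}
flap=lambda x,y,z:(lambda p:('f',np.array([x,y,z])))(0)
gx,gz=20-90*np.sin(.4),50+90*np.cos(.4)
obs=[('top',(477,69),('f',(0,55,39))),('top',(656,69),('f',(0,-55,39))),('top',(660,226),('f',(-97,-55,39))),('top',(478,228),('f',(-97,55,39))),
('top',(383,173),('b',(gx,113,gz))),('top',(454,174),('b',(gx,71,gz))),
('w',(40,210),('f',(-97,-55,39))),('w',(521,215),('f',(-97,55,39))),('w',(577,326),('b',(gx,71,gz))),('w',(751,326),('b',(gx,113,gz))),
('w',(168,52),('b',(-56,-61,5))),('w',(540,57),('b',(-56,61,5))),
('scene',(272,165),('f',(0,55,39))),('scene',(63,155),('f',(0,-55,39))),('scene',(97,70),('f',(-97,-55,39))),('scene',(289,75),('f',(-97,55,39))),
('scene',(308,124),('b',(gx,71,gz))),('scene',(381,126),('b',(gx,113,gz)))]
def world(q,k,p):
    x,y,yaw,a=q; p=np.array(p,float)
    if k=='f':
        c,s=np.cos(a),np.sin(a); p=np.array([45+c*p[0]+s*p[2],p[1],100-s*p[0]+c*p[2]])
    return Ro.from_euler('z',yaw).as_matrix()@p+[x,y,0]
def res(q): return np.concatenate([pr(n,world(q,k,p))-f[n](*uv) for n,uv,(k,p) in obs])
r=least_squares(res,[499,-205,0,.05],loss='soft_l1',x_scale=[1,1,.01,.01])
q=r.x;print(q[:2],np.degrees(q[2]),'flap',q[3]); print(res(q).reshape(-1,2).round(1).tolist())
print('lip',world(q,'f',(-110,0,30)),'grip',world(q,'b',(gx,92,gz)),'hinge',world(q,'b',(45,0,100)),'slot',world(q,'b',(-6,0,100)))
g=lambda x,y:((x+.5)/4-.5+430,(y+.5)/4-.5+140)
ob=[('w',g(x,y),c) for (x,y),c in zip([(195,42),(478,136),(298,508),(35,425)],[(-65,-45),(-65,45),(65,45),(65,-45)])]
ob+=[('top',f['top'](*p),c) for p,c in zip([(110,150),(236,184),(180,372),(48,332)],[(65,45),(65,-45),(-65,-45),(-65,45)])]
ob+=[('scene',f['scene'](*p),c) for p,c in zip([(601,215),(733,238),(688,365),(545,332)],[(-65,-45),(-65,45),(65,45),(65,-45)])]
def rt(q): return np.concatenate([pr(n,Ro.from_euler('z',q[2]).as_matrix()@np.array([c[0],c[1],18 if not(n=='scene' and c[0]>0) else 18.])+[q[0],q[1],0])-uv for n,uv,c in ob])
r=least_squares(rt,[443,60,-.29],loss='soft_l1',x_scale=[1,1,.01]);print('tray',r.x,np.degrees(r.x[2]),rt(r.x).reshape(-1,2).round(1).tolist())
E
python3 fit2.py
```

```text
[ 498.74899325 -206.07336702] 0.429167651380351 flap 0.09219370636523687
[[-0.2, 0.2], [0.7, 0.1], [0.9, 0.4], [0.0, -0.1], [-0.7, 0.7], [-1.1, 0.4], [-0.8, -0.1], [0.4, -0.3], [2.5, -0.2], [2.2, 0.2], [-1.6, 0.4], [0.3, -0.0], [-2.7, 1.3], [-2.3, 1.8], [-0.2, -0.2], [-0.8, 0.4], [-0.1, 0.7], [0.4, 1.0]]
lip [ 436.97977222 -206.53605114  139.99954258] grip [ 483.01265527 -114.18865957  132.89548946] hinge [ 543.74773087 -205.73630268  100.        ] slot [ 492.74916157 -206.11830893  100.        ]
tray [ 4.40633412e+02  5.93362927e+01 -2.86603969e-01] -16.421197829266145 [[3.2, 0.3], [0.4, -0.5], [-0.1, 2.1], [1.9, 3.3], [-0.4, -1.0], [0.7, 0.3], [0.0, 0.8], [0.1, 0.8], [-2.7, -0.4], [-1.4, 0.4], [-0.6, -5.1], [-2.9, -4.7]]
```

Emit:
play_rows(
  increments=[
    [6, 20, -10, -0.6, 1],
    [5, 21, -40, 0, 1],
    [0, 0, -45, 0, 1],
    [0, 0, -40, 0, 1],
    [0, 0, -25, 0, 1],
    [0, 0, -10, 0, 1],
    [10, 0, 0, 0, 1],
    [5, 0, 0, 0, 1],
    [10, 0, 0, 0, 1],
    [10, 0, 0, 0, 1],
    [10, 0, 0, 0, 1],
    [10, 0, 0, 0, 1],
  ],
  newtons=20,
)

```text
time_s: 3.78
ee_pos: [496.2, -110.6, 130.0]
ee_rot: [180.0, -0.0, -179.6]
force: [-2.8, -0.5, 2.4]
gripper_width: 0.1
```

Emit:
play_rows(
  increments=[
    [10, 0, 0, 0, 1],
    [10, 0, 0, 0, 1],
    [8, 0, 0, 0, 1],
    [4, 0, 0, 0, 1],
    [0, 0, 0, 0, 1],
  ],
)

```text
time_s: 4.4
ee_pos: [526.3, -110.4, 128.5]
ee_rot: [179.9, -0.3, -179.6]
force: [-5.3, -0.2, -3.2]
gripper_width: 0.6
```

Run:
```python
from h import *
print(env.state()['force'],env.state()['ee_pos'])
im=save('scene','s2.png');a=im[180:330,170:400,::-1];cv2.imwrite('pics/s2c.png',cv2.resize(a,None,fx=3.4,fy=3.4,interpolation=cv2.INTER_CUBIC))
```

```text
[-5.34830548 -0.15151596 -3.1869872 ] [ 526.25620997 -110.41856007  128.52712867]
```

View pics/s2c.png

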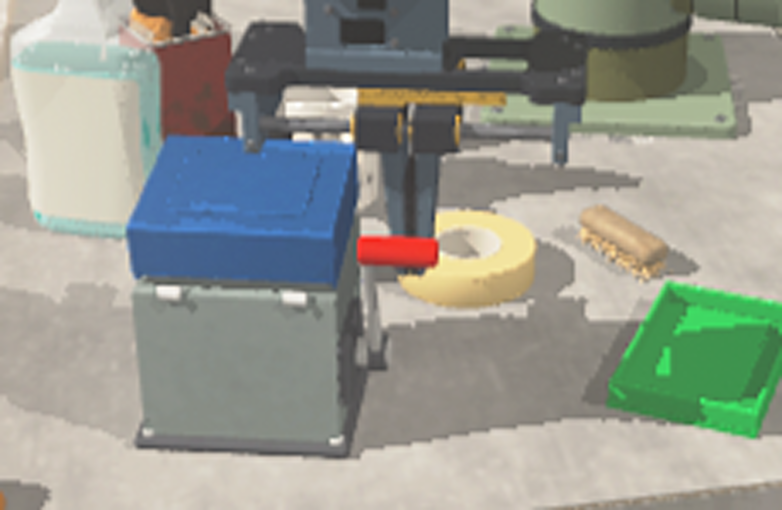

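Emit:
play_rows(
  increments=[
    [3, 0, 0, 0, 1],
    [0, 0, 0, 0, 1],
  ],
)

```text
time_s: 4.7
ee_pos: [528.4, -110.4, 128.4]
ee_rot: [179.9, -0.4, -179.6]
force: [-7.1, -0.4, -3.9]
gripper_width: 0.5
```

Emit:
play_rows(
  increments=[
    [3, 0, 0, 0, 1],
    [0, 0, 0, 0, 1],
  ],
)

```text
time_s: 4.95
ee_pos: [528.8, -110.3, 128.3]
ee_rot: [179.9, -0.7, -179.6]
force: [-12.5, -1.1, 0.9]
gripper_width: 0.2
```

Emit:
play_rows(
  increments=[
    [3, 0, 0, 0, 1],
    [0, 0, 0, 0, 1],
  ],
)

```text
time_s: 5.2
ee_pos: [529.3, -110.3, 128.2]
ee_rot: [179.9, -1.0, -179.6]
force: [-18.7, -1.2, 4.6]
gripper_width: 0.2
```

Emit:
play_rows(
  increments=[
    [-16, 0, 0, 0, 1],
    [-16, 0, 0, 0, 1],
    [-16, 0, 0, 0, 1],
    [-16, 0, 0, 0, 1],
    [-16, 0, 0, 0, 1],
    [-16, 0, 0, 0, 1],
    [-16, 0, 10, 0, 1],
    [0, -16, 35, 0, 0],
    [0, -40, 15, 0, 0],
    [0, -40, 0, 0, 0],
    [0, 0, 0, 0, 0],
    [0, 0, 0, 0, 0],
  ],
)

```text
time_s: 6.7
ee_pos: [424.4, -206.3, 190.3]
ee_rot: [180.0, 0.0, -179.6]
force: [-0.1, 0.7, -1.3]
gripper_width: 47.4
```

Run:
```python
from h import *
s=env.state();print(s['time_s'],s['ee_pos'],s['ee_rot'],s['force'],s['gripper_width'])
im=save('scene','s3.png');a=im[180:330,170:400,::-1];cv2.imwrite('pics/s3c.png',cv2.resize(a,None,fx=3.4,fy=3.4,interpolation=cv2.INTER_CUBIC))
im=save('wrist','w3.png')
```

```text
6.7 [ 424.3537143  -206.33462122  190.26548924] [ 1.79971925e+02  2.05503532e-02 -1.79637093e+02] [-0.11542694  0.69615855 -1.32539242] 47.436005829921115
```

View pics/s3c.png

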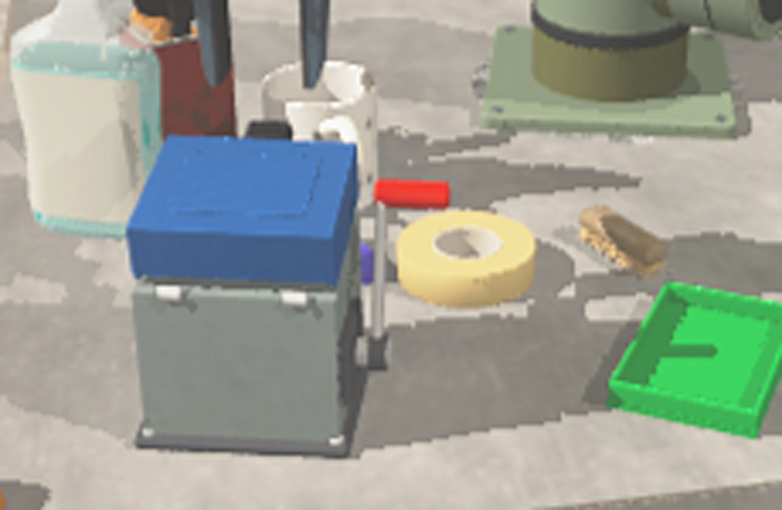

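View pics/w3.png

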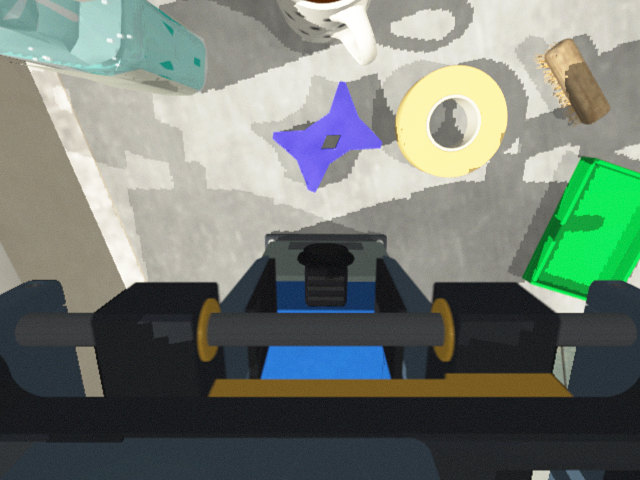

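Emit:
play_rows(
  increments=[
    [0, 0, -25, 0, 0.45],
    [0, 0, -20, 0, 0.45],
    [0, 0, -4, 0, 0.45],
    [0, 0, 0, 0, 1],
    [0, 0, 0, 0, 1],
    [0, 0, 0, 0, 1],
    [0, 0, 0, 0, 1],
  ],
  newtons=20,
)

```text
time_s: 7.68
ee_pos: [425.0, -205.9, 141.3]
ee_rot: [179.9, 0.1, -179.7]
force: [1.8, 4.0, -0.1]
gripper_width: 25.6
```

Run:
```python
from h import *
s=env.state();print(s['time_s'],s['ee_pos'],s['ee_rot'],s['force'],s['gripper_width'])
im=save('wrist','w4.png')
a=np.linspace(.092,1.85,15);d=119;x=543.7-d*np.cos(a)+30*np.sin(a)-3;z=100+d*np.sin(a)+30*np.cos(a)
print(np.c_[a,x,z].round(1).tolist());print(np.diff(np.c_[x,z],axis=0).round(1).tolist())
for zz in(0,100,200,300):print(zz,onz('top',(416,186),zz),onz('top',(423,215),zz))
```

```text
7.675 [ 424.97190699 -205.90264649  141.29459387] [ 1.79904215e+02  5.53262528e-02 -1.79650501e+02] [ 1.8340477   4.00898517 -0.07460193] 25.58002634232293
[[0.1, 425.0, 140.8], [0.2, 431.0, 155.0], [0.3, 438.7, 168.3], [0.5, 448.1, 180.5], [0.6, 458.9, 191.5], [0.7, 471.0, 201.0], [0.8, 484.2, 208.9], [1.0, 498.3, 215.2], [1.1, 513.0, 219.6], [1.2, 528.2, 222.1], [1.3, 543.6, 222.7], [1.5, 559.0, 221.4], [1.6, 574.0, 218.1], [1.7, 588.6, 213.0], [1.8, 602.3, 206.1]]
[[6.0, 14.2], [7.7, 13.3], [9.4, 12.2], [10.8, 11.0], [12.1, 9.5], [13.2, 7.9], [14.1, 6.2], [14.8, 4.4], [15.2, 2.5], [15.4, 0.6], [15.3, -1.3], [15.1, -3.2], [14.5, -5.1], [13.8, -6.9]]
0 [ 629.8369901  -339.81121099    0.        ] [ 551.16853293 -357.46408819    0.        ]
100 [ 608.03392507 -321.00433478  100.        ] [ 534.9593392  -337.40197034  100.        ]
200 [ 586.23086004 -302.19745857  200.        ] [ 518.75014547 -317.33985249  200.        ]
300 [ 564.42779501 -283.39058236  300.        ] [ 502.54095175 -297.27773464  300.        ]
```

View pics/w4.png

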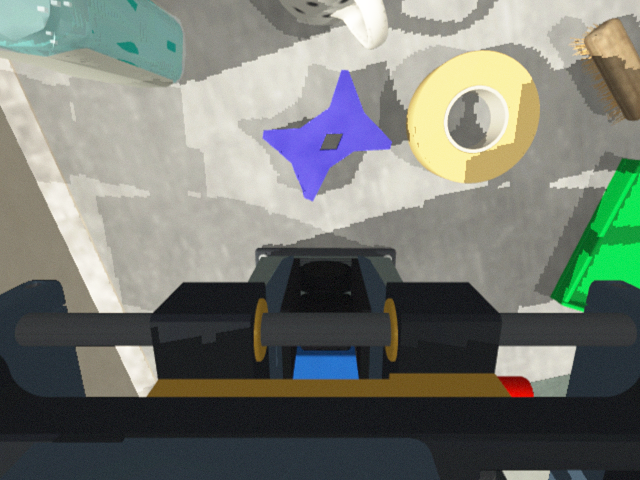

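Run:
```python
import cv2
a=cv2.imread('pics/scene0.png')[150:400,60:240]; b=cv2.imread('pics/top0.png')[130:330,380:540]
cv2.imwrite('pics/l1.png',cv2.hconcat([cv2.resize(a,(432,600)),cv2.resize(b,(368,460)).copy() if 0 else cv2.resize(b,(368,600))]))
```

```text
(no output)
```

View pics/l1.png

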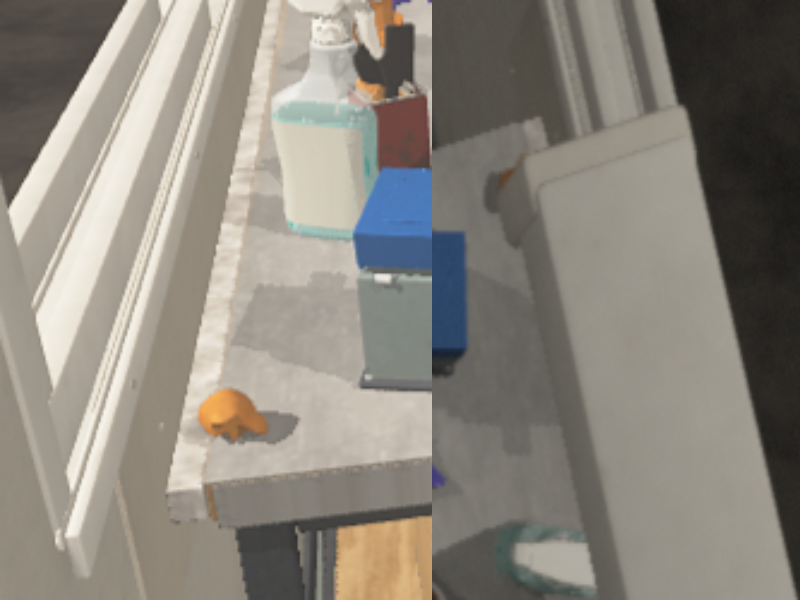

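Emit:
play_rows(
  increments=[
    [6, 0, 14.2, 0, 1],
    [7.7, 0, 13.3, 0, 1],
    [9.4, 0, 12.2, 0, 1],
    [10.8, 0, 11, 0, 1],
    [12.1, 0, 9.5, 0, 1],
  ],
)

```text
time_s: 8.35
ee_pos: [470.4, -205.9, 200.8]
ee_rot: [179.9, -0.1, -179.6]
force: [2.1, 4.5, -7.6]
gripper_width: 25.9
```

Run:
```python
from h import *
s=env.state();print(s['time_s'],s['ee_pos'],s['ee_rot'],s['force'],s['gripper_width'])
im=save('scene','s5.png');a=im[150:330,150:400,::-1];cv2.imwrite('pics/s5c.png',cv2.resize(a,None,fx=3,fy=3,interpolation=cv2.INTER_CUBIC))
```

```text
8.35 [ 470.43673869 -205.91306157  200.8360889 ] [ 1.79891112e+02 -1.32932802e-01 -1.79602564e+02] [ 2.06659789  4.45036235 -7.62348968] 25.908199147188316
```

View pics/s5c.png

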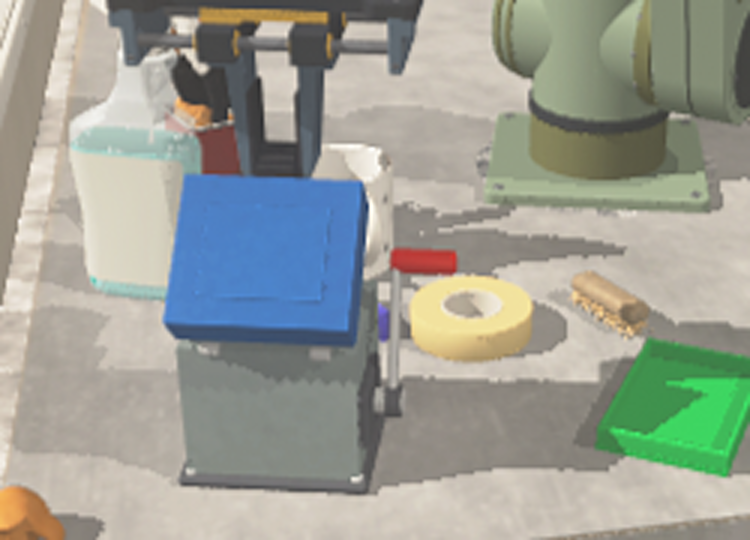

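Flap is following in the grip, about 0.7 rad open. Continue.

Emit:
play_rows(
  increments=[
    [13.2, 0, 7.9, 0, 1],
    [14.1, 0, 6.2, 0, 1],
    [14.8, 0, 4.4, 0, 1],
    [15.2, 0, 2.5, 0, 1],
    [15.4, 0, 0.6, 0, 1],
  ],
)

```text
time_s: 9.02
ee_pos: [542.8, -205.9, 221.8]
ee_rot: [179.9, -0.3, -179.6]
force: [-2.3, 3.7, -7.5]
gripper_width: 26.0
```

Emit:
play_rows(
  increments=[
    [15.3, 0, -1.3, 0, 1],
    [15.1, 0, -3.2, 0, 1],
    [14.5, 0, -5.1, 0, 1],
  ],
)

```text
time_s: 9.4
ee_pos: [587.3, -206.0, 212.1]
ee_rot: [179.9, -0.3, -179.6]
force: [-4.5, 4.8, -4.9]
gripper_width: 25.6
```

Emit:
play_rows(
  increments=[
    [7, 0, -3.3, 0, 1],
    [6.8, 0, -3.6, 0, 1],
    [0, 0, 0, 0, 1],
  ],
)

```text
time_s: 9.78
ee_pos: [599.1, -206.0, 206.4]
ee_rot: [179.9, -0.5, -179.6]
force: [-10.6, 5.6, 1.9]
gripper_width: 26.0
```

Run:
```python
from h import *
s=env.state();print(s['time_s'],s['ee_pos'],s['ee_rot'],s['force'],s['gripper_width'])
im=save('scene','s6.png');a=im[150:330,150:400,::-1];cv2.imwrite('pics/s6c.png',cv2.resize(a,None,fx=3,fy=3,interpolation=cv2.INTER_CUBIC))
save('wrist','w6.png')
```

```text
9.775 [ 599.06870411 -205.96250892  206.3799221 ] [ 179.88932299   -0.50921307 -179.57441385] [-10.62939665   5.60039799   1.88667737] 26.02592614516298
```

View pics/s6c.png

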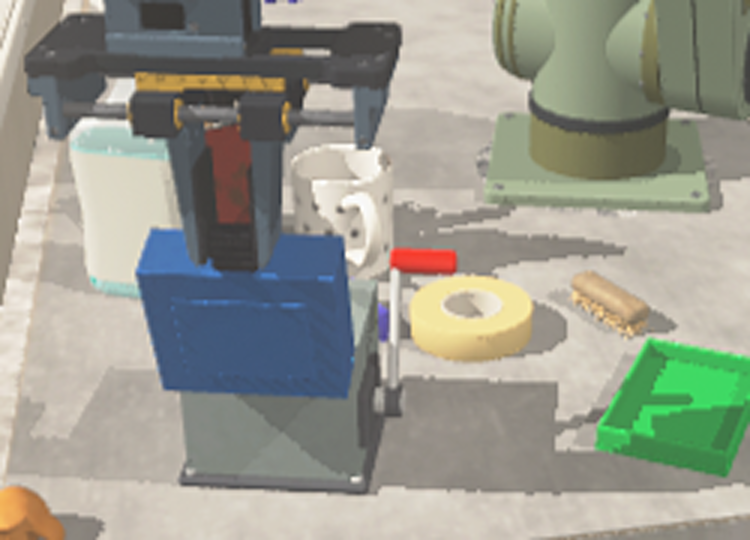

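View pics/w6.png

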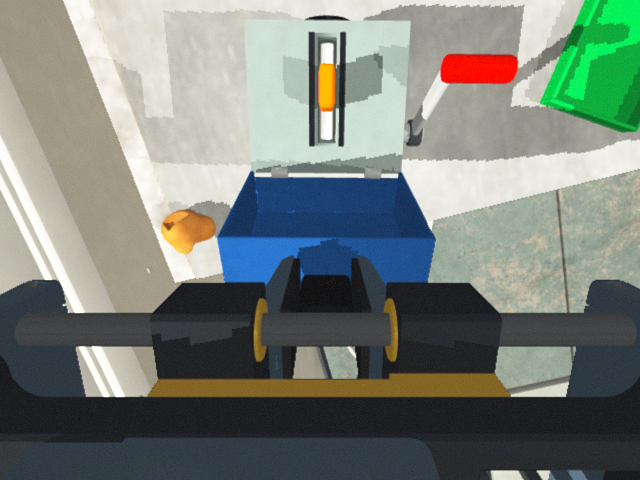

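```bash
python3 - <<'E' 2>&1 | tail -3
from fit2 import *
K,R,t=wcal([599.07,-205.96,206.38],[179.89,-.51,-179.57])
for uv,z in(((327,86),129),((327.5,89),100),((326.5,66),129),((326.5,109),129)):
    d=R.T@np.linalg.inv(K)@np.array([*uv,1.]);o=-R.T@t;print((o+d*(z-o[2])/d[2]).round(1),end=' ')
E
```

```text
lip [ 436.98879689 -206.53866275  140.00062647] grip [ 483.02118358 -114.19122921  132.89548946] hinge [ 543.75634872 -205.73881293  100.        ] slot [ 492.75777979 -206.12086904  100.        ]
tray [ 4.40642472e+02  5.93324020e+01 -2.86611742e-01] -16.421643174738332 [[3.2, 0.3], [0.4, -0.5], [-0.1, 2.1], [1.9, 3.3], [-0.4, -1.0], [0.7, 0.3], [0.1, 0.8], [0.1, 0.8], [-2.7, -0.4], [-1.4, 0.4], [-0.6, -5.1], [-2.9, -4.7]]
[ 492.6 -206.4  129. ] [ 490.5 -205.9  100. ] [ 481.3 -206.8  129. ] [ 505.9 -206.6  129. ]
```

Emit:
play_rows(
  increments=[
    [3, 0, -2, 0, 1],
    [2, 0, -2, 0, 1],
    [0, 0, 0, 0, 1],
  ],
)

```text
time_s: 10.25
ee_pos: [601.4, -205.9, 205.4]
ee_rot: [179.9, -0.7, -179.6]
force: [-19.4, 7.2, 16.6]
gripper_width: 26.0
```

Emit:
play_rows(
  increments=[
    [-4, 0, 3, 0, 1],
    [0, 0, 0, 0, 0.5],
    [0, 0, 0, 0, 0.5],
    [0, 0, 15, 0, 0.5],
    [0, 0, 35, 0, 0.5],
    [-30, 0, 0, 0, 0.5],
    [-50, 0, 0, 0, 0.5],
    [-30, 0, -10, 0, 0.5],
    [0, 0, 0, 0, 0.5],
  ],
)

```text
time_s: 11.38
ee_pos: [491.9, -207.0, 246.5]
ee_rot: [-180.0, 0.1, -179.7]
force: [1.0, -0.6, -0.1]
gripper_width: 45.5
```

Run:
```python
from h import *
s=env.state();print(s['time_s'],s['ee_pos'],s['ee_rot'],s['force'],s['gripper_width'])
im=save('scene','s7.png');a=im[150:330,150:400,::-1];cv2.imwrite('pics/s7c.png',cv2.resize(a,None,fx=3,fy=3,interpolation=cv2.INTER_CUBIC))
```

```text
11.375 [ 491.89269643 -207.00259436  246.45708578] [-1.79953798e+02  5.16303264e-02 -1.79668079e+02] [ 0.97845258 -0.59634923 -0.1106601 ] 45.54748853506923
```

View pics/s7c.png

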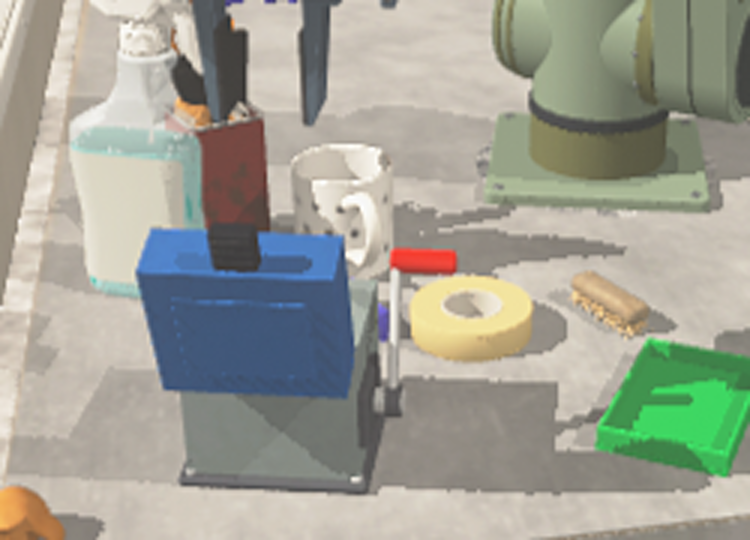

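Emit:
play_rows(
  increments=[
    [1, 0.5, -50, 0, 0.6],
    [0, 0, -50, 0, 0.6],
    [0, 0, -20, 0, 0.6],
    [0, 0, -8.5, 0, 0.6],
    [0, 0, 0, 0, 0.6],
  ],
)

```text
time_s: 12.05
ee_pos: [495.4, -206.6, 117.1]
ee_rot: [-180.0, 0.1, -179.6]
force: [0.1, -0.1, 0.6]
gripper_width: 36.5
```

Emit:
play_rows(
  increments=[
    [0, 0, 0, 0, 1],
    [0, 0, 0, 0, 1],
    [0, 0, 0, 0, 1],
    [0, 0, 0, 0, 1],
  ],
  newtons=30,
)

```text
time_s: 12.55
ee_pos: [494.4, -206.3, 117.4]
ee_rot: [-180.0, 0.1, -179.6]
force: [0.5, 0.2, 4.1]
gripper_width: 8.7
```

Run:
```python
from h import *
s=env.state();print(s['time_s'],s['ee_pos'],s['ee_rot'],s['force'],s['gripper_width'])
save('wrist','w8.png')
```

```text
12.55 [ 494.35870885 -206.32113231  117.39106724] [-1.79984609e+02  6.14597960e-02 -1.79610069e+02] [0.45895363 0.23559888 4.10622654] 8.66631219939158
```

View pics/w8.png

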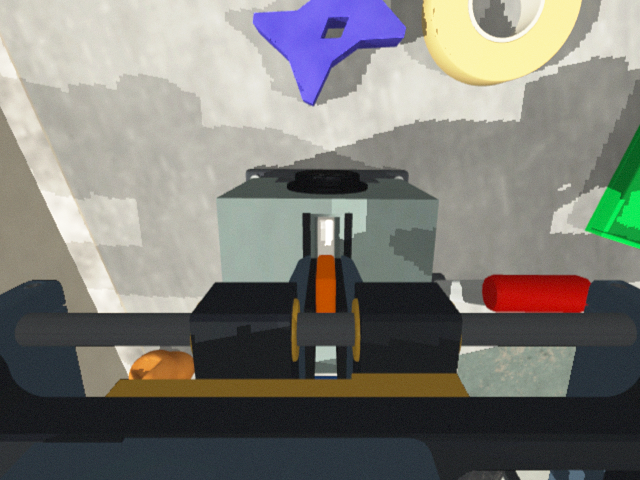

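Emit:
play_rows(
  increments=[
    [0, 0, 4, 0, 1],
    [0, 0, 8, 0, 1],
    [0, 0, 12, 0, 1],
    [0, 0, 15, 0, 1],
  ],
)

```text
time_s: 13.1
ee_pos: [494.1, -206.2, 156.7]
ee_rot: [180.0, 0.0, -179.6]
force: [0.4, 0.1, -0.3]
gripper_width: 9.1
```

Emit:
play_rows(
  increments=[
    [0, 0, 15, 0, 1],
    [0, 0, 18, 0, 1],
    [0, 0, 20, 0, 1],
    [0, 0, 20, 0, 1],
    [0, 0, 20, 0, 1],
    [0, 0, 15, 0, 1],
    [0, 0, 8, 0, 1],
    [0, 0, 0, 0, 1],
  ],
)

```text
time_s: 14.1
ee_pos: [494.2, -206.3, 272.2]
ee_rot: [-180.0, 0.0, -179.6]
force: [0.2, 0.4, -1.1]
gripper_width: 8.9
```

Run:
```python
from h import *
s=env.state();print(s['time_s'],s['ee_pos'],s['ee_rot'],s['force'],s['gripper_width'])
save('wrist','w9.png')
im=save('scene','s9.png');a=im[110:330,150:400,::-1];cv2.imwrite('pics/s9c.png',cv2.resize(a,None,fx=2.7,fy=2.7,interpolation=cv2.INTER_CUBIC))
```

```text
14.1 [ 494.17671384 -206.26114354  272.18379736] [-1.79990743e+02  3.82143342e-02 -1.79605302e+02] [ 0.15388408  0.36688936 -1.14502762] 8.928678989684414
```

View pics/w9.png

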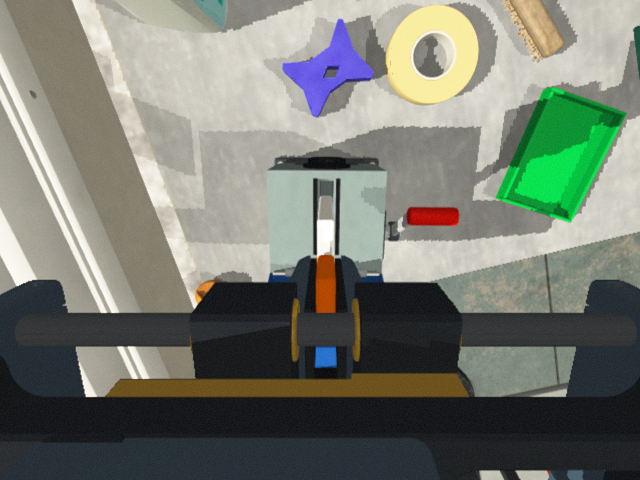

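View pics/s9c.png

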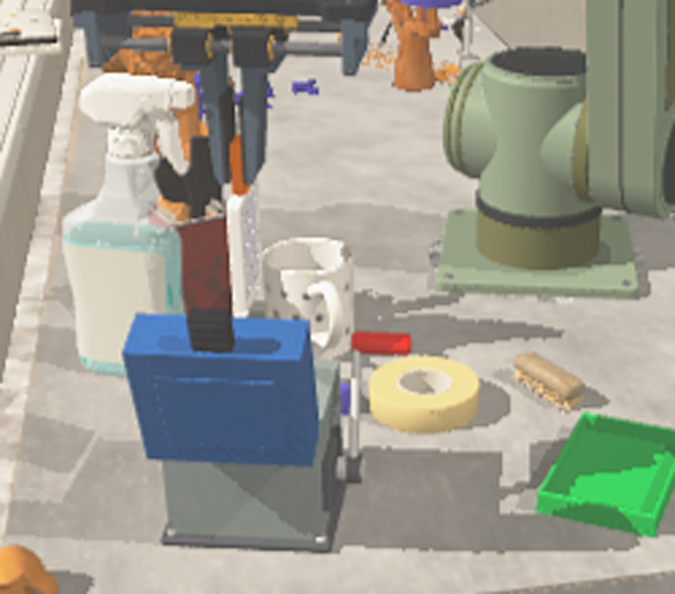

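Emit:
play_rows(
  increments=[
    [-2, 12, 0, -1, 1],
    [-5, 25, 0, -1.5, 1],
    [-6, 30, 0, -2, 1],
    [-6, 30, 0, -2, 1],
    [-6, 30, 0, -2, 1],
    [-6, 30, 0, -2, 1],
    [-6, 30, -5, -2, 1],
    [-6, 30, -10, -2, 1],
    [-4, 25, -15, -1.3, 1],
    [-3, 15, -15, -1, 1],
    [-2, 9, -12, 0, 1],
    [0, 0, -8, 0, 1],
    [0, 0, -5, 0, 1],
    [0, 0, 0, 0, 1],
    [0, 0, 0, 0, 1],
  ],
)

```text
time_s: 16.08
ee_pos: [442.5, 59.5, 202.1]
ee_rot: [180.0, 0.0, 163.6]
force: [0.1, 0.0, -1.3]
gripper_width: 8.8
```

Run:
```python
from h import *
s=env.state();print(s['time_s'],s['ee_pos'],s['ee_rot'],s['force'],s['gripper_width'])
im=save('wrist','w10.png')
im=save('scene','s10.png');a=im[110:330,240:440,::-1];cv2.imwrite('pics/s10c.png',cv2.resize(a,None,fx=2.7,fy=2.7,interpolation=cv2.INTER_CUBIC))
im=save('top','t10.png');a=im[190:310,230:430,::-1];cv2.imwrite('pics/t10c.png',cv2.resize(a,None,fx=4,fy=4,interpolation=cv2.INTER_CUBIC))
```

```text
16.075 [442.46642868  59.45132884 202.13166899] [1.79980151e+02 4.50706049e-02 1.63554930e+02] [ 0.10462239  0.04392999 -1.30480209] 8.76813664837442
```

View pics/w10.png

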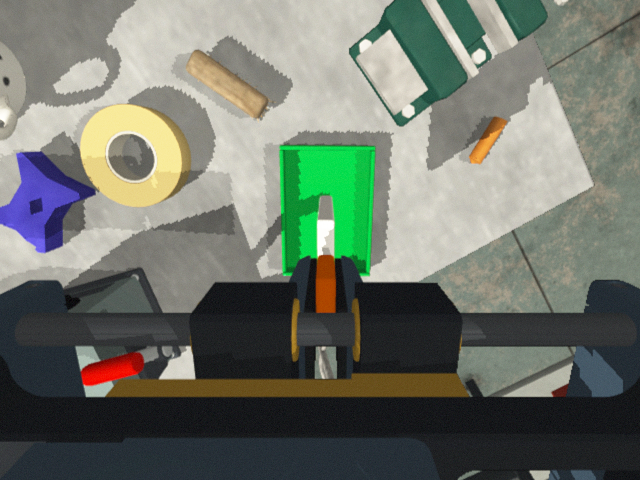

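View pics/s10c.png

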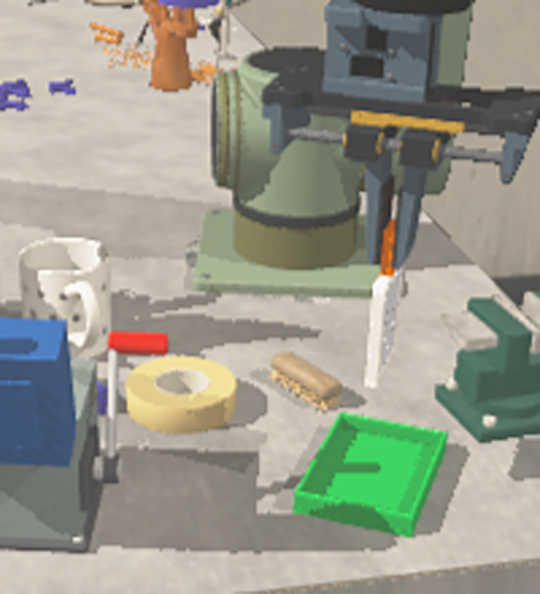

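View pics/t10c.png

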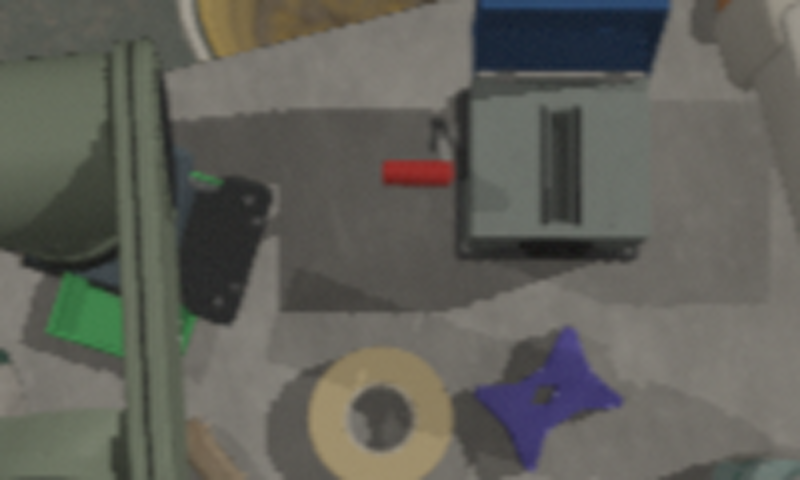

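Run:
```python
import cv2
a=cv2.imread('pics/w10.png')[130:290,260:400]; cv2.imwrite('pics/w10c.png',cv2.resize(a,None,fx=4,fy=4,interpolation=cv2.INTER_CUBIC)[:600])
a=cv2.imread('pics/s10.png')[190:320,345:415]; cv2.imwrite('pics/s10d.png',cv2.resize(a,None,fx=4.5,fy=4.5,interpolation=cv2.INTER_CUBIC))
```

```text
(no output)
```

View pics/w10c.png

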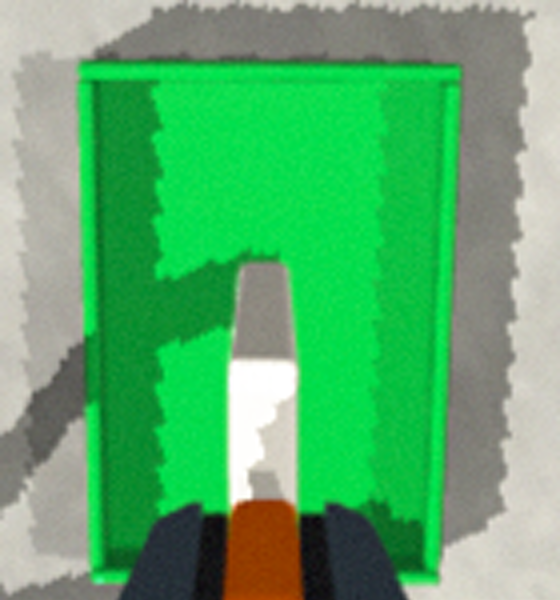

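View pics/s10d.png

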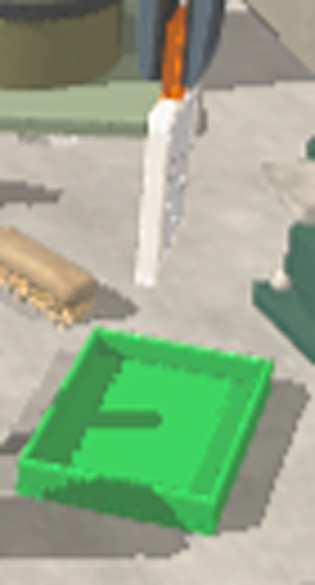

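```bash
python3 - <<'E' 2>&1 | tail -12
from fit2 import *
pos,rot=[442.47,59.45,202.13],[179.98,.045,163.555]
K,R,t=wcal(pos,rot)
def w(x,y,z):
    uv=((x+.5)/4-.5+260,(y+.5)/4-.5+130); d=R.T@np.linalg.inv(K)@np.array([*uv,1.]);o=-R.T@t;return o+d*(z-o[2])/d[2]
T=np.array([w(*p,18) for p in((79,65),(461,67),(438,579),(92,580))]);print(T.round(1),T.mean(0).round(1))
e=(T[3]-T[0]+T[2]-T[1])/2;print(np.linalg.norm(e),np.degrees(np.arctan2(e[1],e[0])),np.linalg.norm(T[1]-T[0]))
for foot in(95,100,105):
  print(foot,'foot near',w(240,264,foot).round(1),w(289,264,foot).round(1),'shoulder',w(230,361,foot+80).round(1),w(297,361,foot+80).round(1))
# scene predictions of foot
C2=C['scene']
u=np.array([np.cos(np.radians(-16.4)),np.sin(np.radians(-16.4)),0])
P=np.array([441,59.7,99.7])
for s in(-32,32): print('scene pred',pr('scene',P+s*u),pr('scene',P+s*u+[0,0,80]))
E
```

```text
lip [ 437.20865856 -206.61797532  140.03896484] grip [ 483.22902679 -114.27182157  132.89548946] hinge [ 543.96186015 -205.8209522   100.        ] slot [ 492.9632815  -206.20170937  100.        ]
tray [ 4.40844953e+02  5.92445686e+01 -2.86854329e-01] -16.435542378096578 [[3.3, 0.2], [0.4, -0.6], [-0.1, 2.1], [2.0, 3.3], [-0.4, -1.0], [0.8, 0.3], [0.1, 0.7], [0.1, 0.7], [-2.8, -0.4], [-1.4, 0.4], [-0.6, -5.0], [-3.0, -4.6]]
[[365.6  36.7  18. ]
 [391.2 121.5  18. ]
 [512.8  84.4  18. ]
 [487.9  -0.6  18. ]] [439.4  60.5  18. ]
127.49408457841557 -16.990311739390133 88.59518517595805
95 foot near [409.1  63.8  95. ] [411.7  72.6  95. ] shoulder [409.1  63.7 175. ] [411.6  72.2 175. ]
100 foot near [408.4  64.1 100. ] [410.9  72.7 100. ] shoulder [408.   64.1 180. ] [410.5  72.4 180. ]
105 foot near [407.6  64.4 105. ] [410.1  72.8 105. ] shoulder [406.9  64.6 185. ] [409.3  72.6 185. ]
scene pred [383.40688645 239.52362289] [386.69722618 203.63043663]
scene pred [376.14725586 253.43171937] [379.33840977 215.96202437]
```

Emit:
play_rows(
  increments=[
    [0, 0, 0, 0, 1],
    [0, 0, 0, 0, 1],
    [0, 0, 0, 0, 1],
    [0, 0, 0, 0, 1],
  ],
)

```text
time_s: 16.73
ee_pos: [442.1, 59.8, 201.8]
ee_rot: [180.0, -0.0, 163.6]
force: [0.4, 0.1, 0.1]
gripper_width: 8.6
```

Run:
```python
from h import *
s=env.state();print(s['time_s'],s['ee_pos'],s['ee_rot'],s['force'],s['gripper_width'])
print(env.job_done())
```

```text
16.725 [442.090596    59.80596716 201.76429482] [ 1.79995118e+02 -1.26732737e-04  1.63598410e+02] [0.3872297  0.08371619 0.11261455] 8.649922233326013
the job is handed in; nothing more can be done
None
```

The job is done and handed in at 16.7 s, with the filter plate held still above the tray.

- **Lever:** I pushed it back until it stopped moving and the force rose to about 19 N. I then backed off, and the pictures show the grip back at its rest position.
- **Flap:** I led it round by its lip to the stop, where the force rose sharply. After I let go it stayed open.
- **Plate:** I drew it out by the tab, and the jaws read about 8.7 mm on it.

**Last checks on the plate:**
- **Centring:** It is within about 1.5 mm of the tray centre.
- **Line with the tray:** Its width is in line with the tray's long side to about 0.5°. My two estimates of the tray's angle differ by about that much, -16.4° and -17.0°.
- **Upright:** It is upright to within about half a degree.
- **Height:** Its foot is about 96 mm above the tray floor, or 82 mm above the rim.

The violet block had not moved in the last top view. I saw no contact with the other things, but I did not measure them again at the end. No check failed.

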